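# Hand over the soap ball on its dish

## Robot

A 7-joint arm with a two-finger parallel gripper is mounted at the origin on the work surface. World frame = base frame: x ahead of the robot, y to its left, z up, the work surface at z = 0. Lengths are in m, angles in rad, forces in N, time in s.
With the tool pointing down it reaches from about 0.4 to 0.875 m from the base axis. Payload 4.4 kg.
Tool frame: the origin (TCP) lies between the finger pads; the fingertips stand 22 mm ahead of it and the grasp point (between the pads) lies 3 mm ahead of it; z points along the fingers, y is the line along which they close (so a half turn about z gives the same grasp; the last joint's range is limited). The gripper opens to 85 mm and grips with 20 to 120 N. Pads are 22 mm wide; open, the fingers measure 114 mm over their backs; the gripper's body (76 mm by 85 mm) begins 54 mm behind the grasp point. The pads swing forward as they close: fully open they stand 13 mm farther back than shut.
Start: joints at [-1.299, 0.628, 0.038, 1.517, -0.027, 0.996, -0.02], TCP at [0.215, 0.613, 0.221] pointing down, gripper open.
Joint ranges: [-3.06, 3.06], [-0.37, 2.12], [-1.25, 1.32], [0.18, 2.47], [-1.1, 4.24], [0.23, 1.98], [-2.94, 2.94]. Speed limits (rad/s): [2.57, 2.57, 3.14, 3.14, 3.14, 3.14, 3.14].

## Interface

Orientations are given as a rotation vector (axis times angle).
In Python, from cell import state, get_image, camera_info, job_done gives the robot as it stands.
- The arm moves only by the tool play_rows, never from a script. Its argument "increments" is one flat list of numbers, 7 for each row, row after row: the shift along the tool's x, y, z as a fraction of full scale, then the turn, a rotation vector about the tool's x, y, z as a fraction of full scale, then the closure, from 0 (fully open) to 1 (shut). A call has 1 to 10 rows; each row shifts and turns the commanded pose from where the row before left it, along the tool's axes as they then stand; what a row does not reach is not made up. Full scale, the value 1, is 0.05 m for a shift and pi/4 rad for a turn. A row lasts 1/8 s, in which the tool goes at most 62.5 mm and 10.7 degrees, less where a joint would pass 70% of its speed; a pose out of reach is approached as far as the arm can. A call with a number of a shift or a turn outside -1 to 1 is refused whole. A call with a gripper value outside its range is refused whole. The fingers move at their own pace and stop on an object; "squeeze" is the grip in N (left out, the last holds). Time passes only in rows, so rows that do not move let the fingers close. It gives the time, the measured TCP pose, the force, the opening and the grip force at its end, in the units of the state.
- state(): the state, without advancing time (a new reading comes with each control period).
- get_image(name): name is "scene" or "top"; returns the picture (400x640x3 uint8, blue, green, red); there is no depth.
- camera_info(name): a dict with "intrinsics" (3x3 intrinsics, pixels), "cam_to_world" (4x4, takes a point from camera to world coordinates). Camera axes: x right, y down, z forward; pixel columns grow to the right and rows downward; lengths in m; the calibration is good to about 2 mm. A picture is of the moment at which its call begins. camera_info takes no time and is no camera call.
- job_done(): hands the job in; it is judged then, once.
The state is a dict: "clock": time; "joints": joint angles; "qd": joint speeds; "joint_efforts": joint torques, N m; "tcp_pos": TCP position; "eef_rot": TCP orientation; "wrist_force": force on the tool from outside, world axes, zero at the start; "torque": the same for the moment, N m; "gripper_width": finger opening in m; "gripper_force": force on a finger pad.
Only numpy, scipy, OpenCV 4.12 (cv2) and the standard library are available. Lean on these libraries where they do the work, as an engineer would, in place of code of your own. Each camera call takes 0.05 s, during which the arm holds its last target. There are 200 camera calls.

## Task

Pick the green soap ball out of the crate of laundry bits and set it down gently in the middle of the blue-handled enamel dish where that stands. Then lift the dish by one of its handles about a hand's breadth above the board and, in the air, turn it a quarter turn, so that its free handle points straight out over the front edge of the board (the edge away from the robot) for me to take; keep it level all the way and the ball in the middle of the dish. Finish still holding it there, still and level, for me; the rest of the bits stay in the crate, and the tin, scoop, dispenser and clear peg stay where they are.

Things in the scene. Friction and masses are not known exactly. Their poses are not given: they have to be found in the camera images.
- soap: Olive green ball of soap, 40 mm across, 35 to 55 g, rolls freely. Origin at its centre. It starts resting on the floor of the crate, with at least 25 mm free for a finger on both of its sides along the crate's x axis.
- dish: Shallow round white enamel-look steel dish, blue rim, 133 mm across, rim 20 mm high, 130 to 180 g, loose on the board. Origin at the centre of its underside, z up. Its x axis runs through its two identical blue stub handles, one on either side, which at the start point roughly to the robot's left and right (within about 20 degrees).
- dish_middle (a point): Middle of the dish's curved well, on its upper surface, 3 mm above the underside. The well is 5 mm above the underside at 28 mm from the middle, 9 mm at 48 mm and 11 mm at 57 mm, where the steeper rim begins. The ball lying in the middle has its centre 23 mm above the underside; it rolls off-centre if the dish is tilted or jerked.
- handle_a (a point): Middle of the stub handle on the dish's +x side. The handle is a solid straight bar 46 mm long (from 71 to 117 mm from the dish's middle), 18 mm wide and 16 mm high, its centre 25 mm above the dish's underside; nothing below it or beside it.
- handle_b (a point): Middle of the like stub handle on the dish's -x side.
- crate: Grey open plastic crate, 220 mm (its x) by 260 mm (its y) outside, 55 mm high, walls and floor 5 mm thick, fixed to the board. Origin at the centre of its underside. Crate and dish may stand either way round, left or right.
- wood_peg: Wooden clothes peg lying in the crate, 66 by 14 by 12 mm. Origin at the centre of its underside, x along it.
- brush: Small nail brush in the crate, bristles down, 60 by 32 by 24 mm. Origin at the centre of its underside.
- hose_nut: Brass hose nut standing in the crate, 32 mm across, 24 mm high. Origin at the centre of its underside.
- stain_stick: White stain-remover stick with a red cap lying in the crate, 62 by 22 by 18 mm. Origin at the centre of its underside.
- tin: White lidded enamel-look tin with a blue knob, 114 mm across, 129 mm high, on the front part of the board. Origin at the centre of its underside.
- scoop: Purple plastic scoop: a cup 58 mm across and 38 mm high with a flat handle reaching 115 mm out to its -x. Origin at the centre of the cup's underside.
- dispenser: Glass pump dispenser with a black head, 68 mm across, 177 mm high. Origin at the centre of its underside.
- clear_peg: Clear plastic clothes peg lying on the board, 66 by 14 by 12 mm. Origin at the centre of its underside.
- board_near (a point): Point on the top of the pale pine board (the work surface, height 0), midway left to right, near the robot: 530 mm back from the middle of the board's straight front edge. Axes as the world's: +x points away from the robot, square to the front edge, so a free handle pointing straight out over that edge points along +x.
Mind the look-alikes: they are no part of the job. What is shaped like the soap but red is not meant. What is shaped like the tin but turquoise is not meant.

How it is judged:
By the outcome, as a careful person would: the job done as asked, in the order asked, and still so for the second after the job is handed in, while the arm keeps its last pose, push and grip.
It also fails if it takes over 64 s, if anything falls off the work surface, if the arm or the gripper's body presses on something with over 40 N, if the wrist force passes 120 N, or if a joint passes its speed limit or range.

## Working session

There is one attempt and no reset: what is moved stays moved. The work goes in short steps, Python scripts to look and compute and a tool call to move; the robot and the scene stay as the last step left them, time stands still between calls to the robot, and variables do not carry over. Pictures are saved under pics/ and viewed, at most 10 in all, crops included, and the job is handed in when it is done.

Besides the shell and the picture viewer there is one more tool, called after "Emit:" as a command line: name --argument value ..., lists and objects as JSON in quotes. play_rows: Moves the arm, as the interface text tells. Its arguments: {"type":"object","properties":{"increments":{"type":"array","items":{"type":"number"}},"squeeze":{"type":"number"}},"required":["increments"]}

```bash
ls; mkdir -p pics; python3 - <<'E'
from cell import *
import cv2,numpy as np
s=state();print(s)
for n in("top","scene"):
    cv2.imwrite(f"pics/{n}0.png",get_image(n));c=camera_info(n);print(n,np.round(c["intrinsics"],1).tolist(),np.round(c["cam_to_world"],3).tolist())
E
```

```text
pics
{'clock': 0.0, 'joints': array([-1.29878502,  0.62935555,  0.03846537,  1.51838321, -0.02699039,
        0.9963022 , -0.02001823]), 'qd': array([-0.00049105, -0.00149339,  0.0009017 ,  0.00031252, -0.0017513 ,
       -0.00073335, -0.00100676]), 'joint_efforts': array([-6.52764120e-04, -5.63402224e+01,  1.22605138e+00, -1.93441129e+01,
        1.09644592e-02,  1.05855457e-02,  6.07102294e-06]), 'tcp_pos': array([0.21519679, 0.61264844, 0.21997858]), 'eef_rot': array([-5.28116508e-01, -3.09660288e+00,  2.99945379e-03]), 'wrist_force': array([ 0.63797663,  0.3950267 , -0.62956601]), 'torque': array([ 0.0091895 , -0.02919497,  0.00718789]), 'gripper_force': 0.0, 'gripper_width': 0.08510002582195188}
top [[509.4, 0.0, 318.3], [0.0, 509.4, 200.6], [0.0, 0.0, 1.0]] [[0.025, -0.992, 0.127, 0.367], [-1.0, -0.025, 0.0, 0.055], [0.003, -0.127, -0.992, 1.686], [0.0, 0.0, 0.0, 1.0]]
scene [[392.5, 0.0, 317.4], [0.0, 392.5, 195.7], [0.0, 0.0, 1.0]] [[0.852, 0.395, -0.345, 0.885], [0.524, -0.662, 0.536, -0.489], [-0.016, -0.637, -0.77, 0.812], [0.0, 0.0, 0.0, 1.0]]
```

View pics/top0.png

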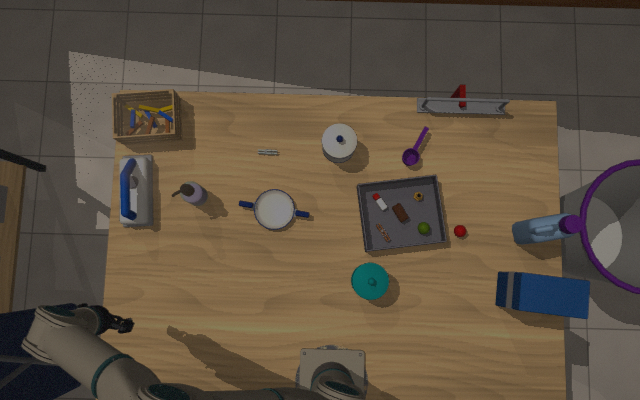

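View pics/scene0.png

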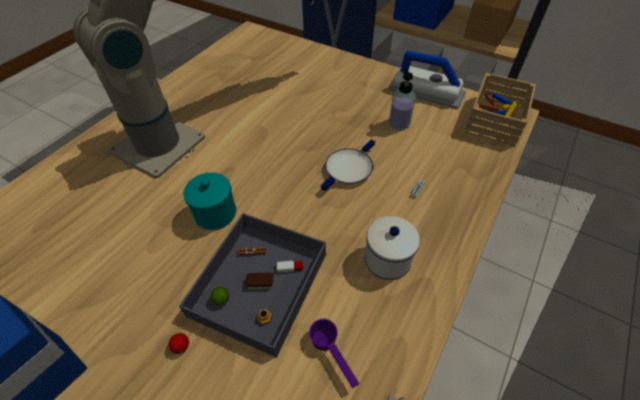

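The top view shows the green ball at (424,228) in the crate, the red decoy at (460,231), and the dish at (275,210) with handles at about (246,205) and (302,214). The scene view shows the ball at (220,296) and the dish at (349,166).

```bash
cat > h.py <<'E'
import cv2,numpy as np
from cell import *
from scipy.spatial.transform import Rotation as R
def ray(n,px):
    c=camera_info(n);T=np.array(c["cam_to_world"]);d=T[:3,:3]@np.linalg.solve(np.array(c["intrinsics"]),[px[0],px[1],1]);return T[:3,3],d/np.linalg.norm(d)
def onz(n,px,z):
    o,d=ray(n,px);return o+d*(z-o[2])/d[2]
def tri(pa,pb):
    A=np.zeros((3,3));b=np.zeros(3);L=[ray("top",pa),ray("scene",pb)]
    for o,d in L:
        P=np.eye(3)-np.outer(d,d);A+=P;b+=P@o
    x=np.linalg.solve(A,b);return x,[round(float(np.linalg.norm(np.cross(x-o,d))),4) for o,d in L]
def blobs(im,lo,hi,box,mn=8):
    x0,y0,x1,y1=box;m=cv2.inRange(cv2.cvtColor(im,cv2.COLOR_BGR2HSV),np.array(lo),np.array(hi))
    k=np.zeros_like(m);k[y0:y1,x0:x1]=m[y0:y1,x0:x1]
    n,_,st,ce=cv2.connectedComponentsWithStats(k)
    return [(ce[i].round(2),st[i].tolist()) for i in range(1,n) if st[i][4]>=mn]
GREEN=((30,80,30),(60,255,255));BLUE=((105,110,30),(130,255,255))
def show(p,r=4): return np.round(p,r).tolist()
E
python3 - <<'E'
from h import *
t=get_image("top");s=get_image("scene")
gt=blobs(t,*GREEN,(360,175,445,250));gs=blobs(s,*GREEN,(185,220,325,350));print(gt,gs)
if gt and gs: print("soap",tri(gt[0][0],gs[0][0]),onz("top",gt[0][0],.025),onz("scene",gs[0][0],.025))
bt=blobs(t,*BLUE,(232,180,318,240));bs=blobs(s,*BLUE,(310,130,385,200));print(bt,bs)
for b in bt: print("ht",onz("top",b[0],.03))
for b in bs: print("hs",onz("scene",b[0],.03))
# crate dark grey mask
h=cv2.cvtColor(t,cv2.COLOR_BGR2HSV);m=((h[...,1]<75)&(h[...,2]<140)).astype(np.uint8)*255;k=np.zeros_like(m);k[170:258,352:452]=m[170:258,352:452]
k=cv2.morphologyEx(k,cv2.MORPH_CLOSE,np.ones((5,5)))
c=max(cv2.findContours(k,0,2)[0],key=cv2.contourArea);r=cv2.minAreaRect(c);bx=cv2.boxPoints(r);print("crate",r)
P=np.array([onz("top",q,.055) for q in bx]);print(P.round(3),np.linalg.norm(np.diff(P,axis=0),axis=1))
a=np.hstack([cv2.resize(t[160:260,225:325],(400,400),interpolation=2),cv2.resize(t[165:265,352:452],(400,400),interpolation=2)]);cv2.imwrite("pics/c1.png",a)
E
```

```text
[(array([423.34, 227.58]), [418, 222, 12, 12, 114])] [(array([219.35, 295.69]), [210, 287, 19, 19, 274])]
soap (array([ 0.4996212 , -0.28919732,  0.02793244]), [0.0001, 0.0001]) [ 0.4999272 -0.2897141  0.025    ] [ 0.49810069 -0.28853435  0.025     ]
[(array([245.59, 204.05]), [239, 201, 14, 7, 59]), (array([301.67, 213.61]), [295, 211, 14, 6, 61])] [(array([368.33, 145.43]), [363, 141, 11, 10, 58]), (array([327.8 , 182.75]), [322, 177, 13, 12, 81])]
ht [0.56197173 0.2932315  0.03      ]
ht [0.53518964 0.10881119 0.03      ]
hs [0.5627701 0.2908119 0.03     ]
hs [0.53558494 0.10741991 0.03      ]
crate ((401.2083740234375, 212.60873413085938), (68.51679229736328, 82.77698516845703), 83.04703521728516)
[[ 0.635 -0.065  0.055]
 [ 0.675 -0.332  0.055]
 [ 0.454 -0.357  0.055]
 [ 0.416 -0.095  0.055]] [0.26965123 0.2216328  0.26507301]
```

View pics/c1.png

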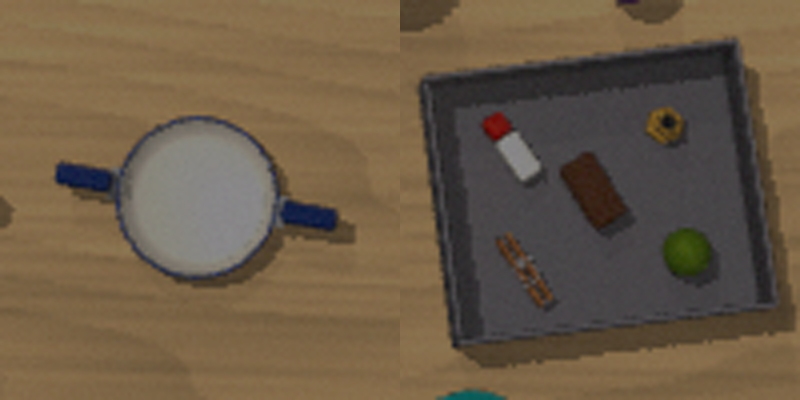

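```bash
cat >> h.py <<'E'
def plan(pos,yaw,n=1,base=None):
    """tool-frame units to go to pos with tool y at yaw (deg), tool down; translation first"""
    s=state();p,Rc=np.array(s["tcp_pos"]),R.from_rotvec(s["eef_rot"])
    if base is not None:p,Rc=base
    c,q=np.cos(np.radians(yaw)),np.sin(np.radians(yaw))
    Rt=R.from_matrix(np.array([[-q,c,0],[c,q,0],[0,0,-1]]).T.reshape(3,3).T if 0 else np.column_stack([[-q,c,0],[c,q,0],[0,0,-1]]))
    d=Rc.inv().apply(np.array(pos)-p)/.05; r=(Rc.inv()*Rt).as_rotvec()/(np.pi/4)
    print("shift",show(d,3),"rot",show(r,3),"after rot shift",show(Rt.inv().apply(np.array(pos)-p)/.05,3))
    return np.array(pos),Rt
E
python3 - <<'E'
from h import *
b=plan([.46,.12,.24],70.7)
b=plan([.499,-.289,.20],8,base=b)
E
```

```text
shift [-7.885, -7.68, -0.384] rot [-0.001, -0.0, -0.001] after rot shift [-7.878, -7.686, -0.393]
shift [-3.44, -7.462, 0.8] rot [0.0, 0.0, 1.393] after rot shift [-8.209, -0.366, 0.8]
```

Emit:
play_rows --increments '[-0.79,-0.77,-0.04,0,0,0,0.34,-0.79,-0.77,-0.04,0,0,0,0.34,-0.79,-0.77,-0.04,0,0,0,0.34,-0.79,-0.77,-0.04,0,0,0,0.34,-0.79,-0.77,-0.04,0,0,0,0.34,-0.79,-0.77,-0.04,0,0,0,0.34,-0.79,-0.77,-0.04,0,0,0,0.34,-0.79,-0.77,-0.04,0,0,0,0.34,-0.79,-0.77,-0.04,0,0,0,0.34,-0.79,-0.77,-0.04,0,0,0,0.34]' --squeeze 30

```text
clock: 1.45
tcp_pos: [0.4611, 0.1175, 0.2411]
eef_rot: [0.528, 3.097, 0.001]
wrist_force: [1.1, 0.2, 0.5]
gripper_width: 0.0569
gripper_force: 0.0
```

Emit:
play_rows --increments '[0,0,0,0,0,0.232,0.34,0,0,0,0,0,0.232,0.34,0,0,0,0,0,0.232,0.34,0,0,0,0,0,0.232,0.34,0,0,0,0,0,0.232,0.34,0,0,0,0,0,0.232,0.34]'

```text
clock: 2.2
tcp_pos: [0.4603, 0.1191, 0.2409]
eef_rot: [-2.068, -2.365, 0.0]
wrist_force: [0.8, -0.3, -0.5]
gripper_width: 0.0564
gripper_force: 0.0
```

Emit:
play_rows --increments '[-0.82,-0.04,0.08,0,0,0,0.34,-0.82,-0.04,0.08,0,0,0,0.34,-0.82,-0.04,0.08,0,0,0,0.34,-0.82,-0.04,0.08,0,0,0,0.34,-0.82,-0.04,0.08,0,0,0,0.34,-0.82,-0.04,0.08,0,0,0,0.34,-0.82,-0.04,0.08,0,0,0,0.34,-0.82,-0.04,0.08,0,0,0,0.34,-0.82,-0.04,0.08,0,0,0,0.34,-0.82,-0.04,0.08,0,0,0,0.34]'

```text
clock: 3.45
tcp_pos: [0.4978, -0.2908, 0.2006]
eef_rot: [-2.061, -2.371, -0.0]
wrist_force: [0.5, 0.7, 1.1]
gripper_width: 0.0561
gripper_force: 0.0
```

```bash
python3 - <<'E'
from h import *
s=state();print(s["clock"],s["tcp_pos"],s["gripper_width"],s["joints"].round(2),s["wrist_force"])
plan([.499,-.289,.031],8)
E
```

```text
3.45 [ 0.49781024 -0.29080297  0.20062461] 0.05606633457132815 [ 0.24  0.57  0.37  1.76 -0.26  0.86  0.87] [0.54556932 0.73275854 1.14242629]
shift [0.031, 0.029, 3.393] rot [0.0, -0.0, 0.0] after rot shift [0.032, 0.029, 3.392]
```

Emit:
play_rows --increments '[0.03,0.03,0.7,0,0,0,0.34,0,0,0.7,0,0,0,0.34,0,0,0.7,0,0,0,0.34,0,0,0.5,0,0,0,0.34,0,0,0.4,0,0,0,0.34,0,0,0.25,0,0,0,0.34,0,0,0.14,0,0,0,0.34,0,0,0,0,0,0,0.34]'

```text
clock: 4.45
tcp_pos: [0.499, -0.288, 0.0313]
eef_rot: [-2.061, -2.371, 0.0]
wrist_force: [-0.0, 0.4, -0.4]
gripper_width: 0.0565
gripper_force: 0.0
```

Emit:
play_rows --increments '[0,0,0,0,0,0,0.7,0,0,0,0,0,0,0.7,0,0,0,0,0,0,0.7,0,0,0,0,0,0,0.7,0,0,0,0,0,0,0.7,0,0,0,0,0,0,0.7]' --squeeze 25

```text
clock: 5.2
tcp_pos: [0.499, -0.2879, 0.0314]
eef_rot: [-2.061, -2.371, -0.0]
wrist_force: [-0.3, -0.1, -0.2]
gripper_width: 0.0256
gripper_force: 0.0
```

Emit:
play_rows --increments '[0,0,-0.2,0,0,0,0.7,0,0,-0.6,0,0,0,0.7,0,0,-0.8,0,0,0,0.7,0,0,-0.8,0,0,0,0.7,0,0,-0.6,0,0,0,0.7,0,0,-0.2,0,0,0,0.7,0,0,0,0,0,0,0.7]'

```text
clock: 6.08
tcp_pos: [0.4991, -0.2879, 0.1916]
eef_rot: [2.06, 2.371, 0.001]
wrist_force: [-0.2, 0.3, 0.6]
gripper_width: 0.0254
gripper_force: 0.0
```

```bash
python3 - <<'E'
from h import *
t=get_image("top");s=get_image("scene")
x=state();print(x["clock"],x["tcp_pos"],x["gripper_width"],x["joints"].round(2),x["wrist_force"])
gt=blobs(t,*GREEN,(300,130,480,300));gs=blobs(s,*GREEN,(100,100,400,390));print(gt,gs)
if gt and gs: print(tri(gt[0][0],gs[0][0]))
if gs: print(onz("scene",gs[0][0],x["tcp_pos"][2]-.006))
b=plan([.53,.03,.195],8);b=plan([.549,.2,.12],-8,base=b)
cv2.imwrite("pics/s2.png",s)
E
```

```text
6.175 [ 0.49834659 -0.28737282  0.19026378] 0.025808443534285342 [ 0.23  0.58  0.37  1.77 -0.27  0.84  0.88] [ 0.04828423 -0.03650145 -0.7074201 ]
[(array([423.22, 227.59]), [418, 222, 12, 12, 113])] [(array([219.42, 295.71]), [211, 287, 18, 19, 275])]
(array([ 0.49957597, -0.28896955,  0.02741661]), [0.0002, 0.0002])
[ 0.57658119 -0.32914471  0.18426378]
shift [6.197, 1.511, -0.089] rot [-0.002, -0.002, 0.0] after rot shift [6.198, 1.51, -0.095]
shift [3.314, 0.849, 1.5] rot [0.0, 0.0, 0.356] after rot shift [3.42, -0.097, 1.5]
```

View pics/s2.png

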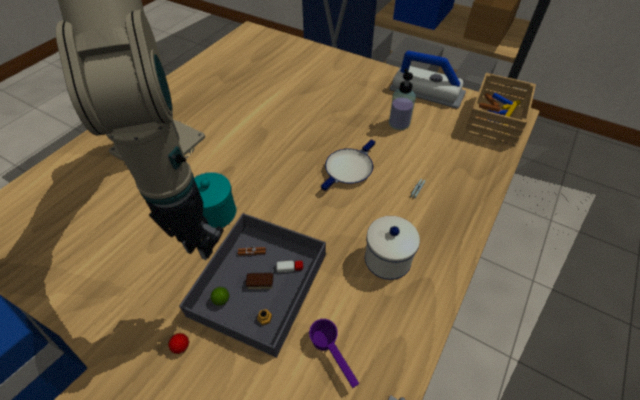

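The gripper closed past the ball and the ball has not moved. The scene view shows it still at (219,296), with the gripper hanging near (205,240). I'll project the TCP to check whether the frames agree.

```bash
cat >> h.py <<'E'
def proj(n,p):
    c=camera_info(n);q=np.linalg.inv(np.array(c["cam_to_world"]))@[*p,1];u=np.array(c["intrinsics"])@q[:3];return (u[:2]/u[2]).round(1)
E
python3 - <<'E'
from h import *
x=state();p=x["tcp_pos"]
for n in("top","scene"): print(n,"tcp",proj(n,p),"tip",proj(n,p-[0,0,.022]),"origin",proj(n,[0,0,0]),"start",proj(n,[.215,.613,.22]))
t=get_image("top");cv2.imwrite("pics/t3.png",cv2.resize(t[150:400,240:500],(780,750)[:2] if 0 else (624,600),interpolation=2))
E
```

```text
top tcp [434.2 223.9] tip [432.5 224.5] origin [331.1 382.3] start [117.4 315.3]
scene tcp [201.1 255.5] tip [204.  261.6] origin [158.1 144.5] start [322.5   6.4]
```

View pics/t3.png

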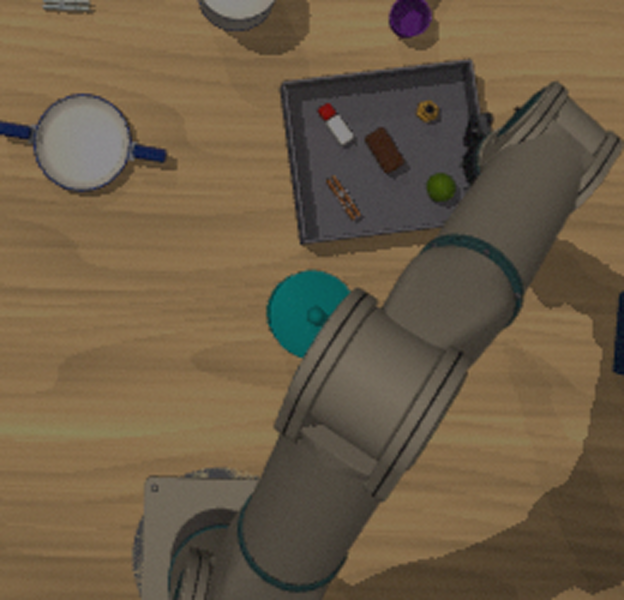

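```bash
python3 - <<'E'
from h import *
p=state()["tcp_pos"];print(p,state()["clock"])
out=[]
for n,(x0,y0) in (("scene",(140,180)),("top",(385,160))):
    im=get_image(n)[y0:y0+100,x0:x0+100];im=cv2.resize(im,(400,400),interpolation=cv2.INTER_CUBIC)
    im=cv2.convertScaleAbs(im,alpha=2,beta=20)
    for q,c in ((p,(0,0,255)),(p-[0,0,.022],(0,255,255)),(p+[0,0,.05],(255,0,255))):
        u=(proj(n,q)-[x0,y0])*4;cv2.circle(im,tuple(int(v) for v in u),4,c,1)
    out.append(im)
cv2.imwrite("pics/c4.png",np.hstack(out))
E
```

```text
[ 0.49826522 -0.28739013  0.19002165] 6.225
```

View pics/c4.png

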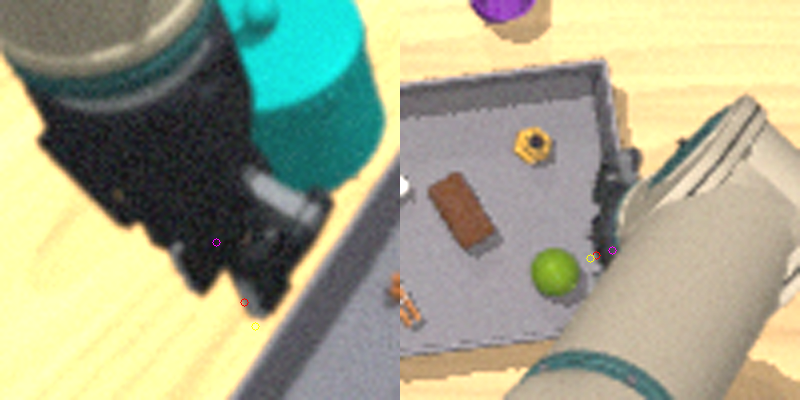

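Scene crop: the finger tips sit about 6 px above and left of the projected TCP, so they may be higher than reported. I'll check the height by touching clear board between the crate and the dish.

```bash
python3 - <<'E'
from h import *
b=plan([.47,.0,.19],8);b=plan([.47,.0,.05],8,base=b)
E
```

```text
shift [5.774, 0.238, 0.01] rot [-0.003, -0.002, -0.0] after rot shift [5.774, 0.238, 0.003]
shift [0.0, 0.0, 2.8] rot [0.0, 0.0, 0.0] after rot shift [0.0, 0.0, 2.8]
```

Emit:
play_rows --increments '[0.72,0.03,0,0,0,0,0.7,0.72,0.03,0,0,0,0,0.7,0.72,0.03,0,0,0,0,0.7,0.72,0.03,0,0,0,0,0.7,0.72,0.03,0,0,0,0,0.7,0.72,0.03,0,0,0,0,0.7,0.72,0.03,0,0,0,0,0.7,0.72,0.03,0,0,0,0,0.7]'

```text
clock: 7.32
tcp_pos: [0.4703, 0.0, 0.1908]
eef_rot: [-2.061, -2.37, 0.001]
wrist_force: [-0.7, 0.4, -0.9]
gripper_width: 0.0255
gripper_force: 0.0
```

Emit:
play_rows --increments '[0,0,0.7,0,0,0,0.7,0,0,0.7,0,0,0,0.7,0,0,0.7,0,0,0,0.7,0,0,0.5,0,0,0,0.7,0,0,0.2,0,0,0,0.7,0,0,0,0,0,0,0.7]'

```text
clock: 8.07
tcp_pos: [0.4704, -0.0013, 0.0509]
eef_rot: [-2.061, -2.37, 0.002]
wrist_force: [-0.3, -0.3, -0.0]
gripper_width: 0.0254
gripper_force: 0.0
```

```bash
python3 - <<'E'
from h import *
p=state()["tcp_pos"];print(p,state()["clock"],state()["wrist_force"])
out=[]
for n in ("scene","top"):
    c=proj(n,p);x0,y0=(c-50).astype(int);print(n,x0,y0)
    im=get_image(n)[y0:y0+100,x0:x0+100];im=cv2.resize(im,(400,400),interpolation=cv2.INTER_CUBIC)
    im=cv2.convertScaleAbs(im,alpha=2,beta=20)
    for q,k in ((p,(0,0,255)),(p-[0,0,.022],(0,255,255)),(p+[0,0,.05],(255,0,255))):
        u=(proj(n,q)-[x0,y0])*4;cv2.circle(im,tuple(int(v) for v in u),4,k,1)
    out.append(im)
cv2.imwrite("pics/c5.png",np.hstack(out))
E
```

```text
[ 0.47043616 -0.00128977  0.05093557] 8.075 [-0.34789807 -0.34820039 -0.03848052]
scene 233 145
top 285 183
```

View pics/c5.png

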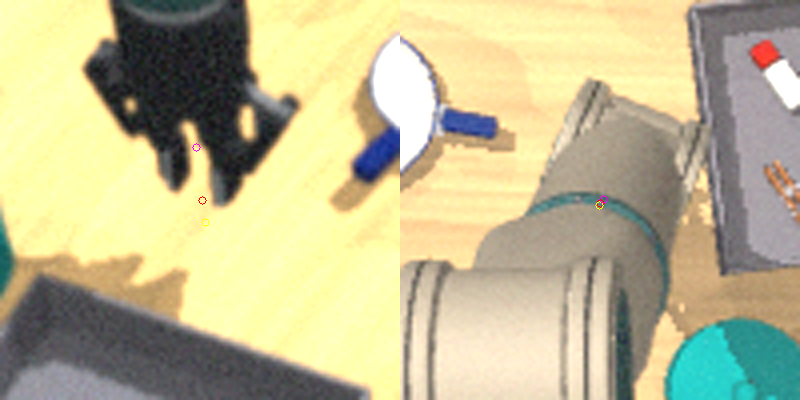

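The tips are clearly visible at crop (177,190) and (222,203), about 26 crop px (6.5 image px) above the expected tip, so roughly 24 mm high. I'll find contact with small steps.

Emit:
play_rows --increments '[0,0,0.2,0,0,0,0.7,0,0,0.2,0,0,0,0.7,0,0,0.08,0,0,0,0.7,0,0,0.06,0,0,0,0.7,0,0,0,0,0,0,0.7]'

```text
clock: 8.8
tcp_pos: [0.4707, -0.0011, 0.0242]
eef_rot: [-2.061, -2.371, 0.0]
wrist_force: [0.6, -0.7, 0.3]
gripper_width: 0.0254
gripper_force: 0.0
```

Emit:
play_rows --increments '[0,0,0.06,0,0,0,0.7,0,0,0,0,0,0,0.7]'

```text
clock: 9.05
tcp_pos: [0.4708, -0.001, 0.0213]
eef_rot: [-2.061, -2.371, 0.0]
wrist_force: [-0.2, -0.1, -0.4]
gripper_width: 0.0253
gripper_force: 0.0
```

Emit:
play_rows --increments '[0,0,0.06,0,0,0,0.7,0,0,0,0,0,0,0.7]'

```text
clock: 9.3
tcp_pos: [0.4707, -0.0011, 0.0182]
eef_rot: [-2.061, -2.371, 0.0]
wrist_force: [-0.1, -0.9, 0.4]
gripper_width: 0.0257
gripper_force: 0.0
```

Emit:
play_rows --increments '[0,0,0.06,0,0,0,0.7,0,0,0,0,0,0,0.7]'

```text
clock: 9.55
tcp_pos: [0.4707, -0.0011, 0.0152]
eef_rot: [-2.061, -2.371, 0.0]
wrist_force: [-0.4, 0.5, -0.1]
gripper_width: 0.0258
gripper_force: 0.0
```

Emit:
play_rows --increments '[0,0,0.06,0,0,0,0.7,0,0,0.06,0,0,0,0.7,0,0,0,0,0,0,0.7]'

```text
clock: 9.93
tcp_pos: [0.4706, -0.0011, 0.0091]
eef_rot: [-2.061, -2.371, 0.001]
wrist_force: [-0.3, 0.0, -0.0]
gripper_width: 0.0253
gripper_force: 0.0
```

Emit:
play_rows --increments '[0,0,0.04,0,0,0,0.7,0,0,0.04,0,0,0,0.7,0,0,0,0,0,0,0.7]'

```text
clock: 10.3
tcp_pos: [0.4707, -0.0011, 0.0052]
eef_rot: [-2.061, -2.371, 0.0]
wrist_force: [-0.5, 0.7, 0.3]
gripper_width: 0.0255
gripper_force: 0.0
```

```bash
python3 - <<'E'
from h import *
p=state()["tcp_pos"];print(p,state()["clock"],state()["wrist_force"])
im=get_image("scene")
x0,y0=230,145
g=cv2.cvtColor(im,cv2.COLOR_BGR2GRAY)[y0:y0+80,x0:x0+70]
print(g.min(1)[::4]);m=(g<45).astype(np.uint8)
for y in range(38,70): 
    xs=np.where(m[y])[0]
    if len(xs): print(y+y0,xs.min()+x0,xs.max()+x0,len(xs),end=' | ')
for n in("scene",): print(proj(n,p),proj(n,p-[0,0,.022]))
E
```

```text
[ 0.47067553 -0.00106405  0.00521727] 10.3 [-0.51981641  0.72152376  0.27667879]
[44 42 39 18 10  2  1  0  3  1  2  1  3  2  0 12 25 26 25 21]
183 262 297 33 | 184 263 299 35 | 185 264 299 32 | 186 264 299 32 | 187 265 299 31 | 188 266 299 27 | 189 266 299 26 | 190 230 299 25 | 191 230 299 23 | 192 230 299 22 | 193 230 299 24 | 194 230 299 22 | 195 230 299 22 | 196 230 299 22 | 197 230 298 21 | 198 230 298 20 | 199 230 297 20 | 200 230 295 17 | 201 230 294 14 | 202 230 293 10 | 203 230 293 11 | 204 230 292 8 | 205 230 292 8 | 206 230 290 7 | 207 230 233 4 | 208 230 234 5 | 209 230 234 5 | 210 230 234 5 | 211 230 234 5 | 212 230 234 5 | 213 230 234 5 | 214 230 244 7 | [285.2 206.2] [285.9 211.3]
```

Emit:
play_rows --increments '[0,0,0.04,0,0,0,0.7,0,0,0.04,0,0,0,0.7,0,0,0,0,0,0,0.7]'

```text
clock: 10.72
tcp_pos: [0.4707, -0.0011, 0.0012]
eef_rot: [-2.061, -2.371, 0.001]
wrist_force: [0.2, -0.3, -0.5]
gripper_width: 0.0256
gripper_force: 0.0
```

Emit:
play_rows --increments '[0,0,0.04,0,0,0,0.7,0,0,0.04,0,0,0,0.7,0,0,0,0,0,0,0.7]'

```text
clock: 11.1
tcp_pos: [0.4707, -0.0011, -0.0028]
eef_rot: [-2.061, -2.371, 0.001]
wrist_force: [0.2, 0.2, -0.1]
gripper_width: 0.0254
gripper_force: 0.0
```

Emit:
play_rows --increments '[0,0,0.04,0,0,0,0.7,0,0,0.04,0,0,0,0.7,0,0,0,0,0,0,0.7]'

```text
clock: 11.48
tcp_pos: [0.4707, -0.0011, -0.0068]
eef_rot: [-2.061, -2.371, 0.0]
wrist_force: [-0.1, 0.7, 0.1]
gripper_width: 0.0258
gripper_force: 0.0
```

Emit:
play_rows --increments '[0,0,0.04,0,0,0,0.7,0,0,0.02,0,0,0,0.7,0,0,0,0,0,0,0.7]'

```text
clock: 11.85
tcp_pos: [0.4707, -0.0011, -0.0097]
eef_rot: [-2.061, -2.371, 0.0]
wrist_force: [-0.7, 0.6, -0.3]
gripper_width: 0.0255
gripper_force: 0.0
```

Emit:
play_rows --increments '[0,0,0.04,0,0,0,0.7,0,0,0.02,0,0,0,0.7,0,0,0,0,0,0,0.7]'

```text
clock: 12.22
tcp_pos: [0.4709, -0.0011, -0.0106]
eef_rot: [2.061, 2.37, 0.003]
wrist_force: [-3.7, -0.1, 26.3]
gripper_width: 0.0258
gripper_force: 13.3
```

```bash
python3 - <<'E'
from h import *
p=state()["tcp_pos"];print(p,state()["clock"],state()["wrist_force"])
im=get_image("scene");x0,y0=235,145
a=cv2.convertScaleAbs(cv2.resize(im[y0:y0+80,x0:x0+100],(800,600)[:1]+(640-40,) if 0 else (750,600),interpolation=2),alpha=2,beta=10)
for q,k in ((p,(0,0,255)),(p-[0,0,.022],(0,255,255)),([p[0],p[1],0],(0,255,0))):
    u=(proj("scene",q)-[x0,y0])*7.5;cv2.circle(a,tuple(int(v) for v in u),5,k,1)
cv2.imwrite("pics/c6.png",a)
E
```

```text
[ 0.47092065 -0.00108917 -0.01060226] 12.225 [-3.73993517 -0.07563874 26.278237  ]
```

View pics/c6.png

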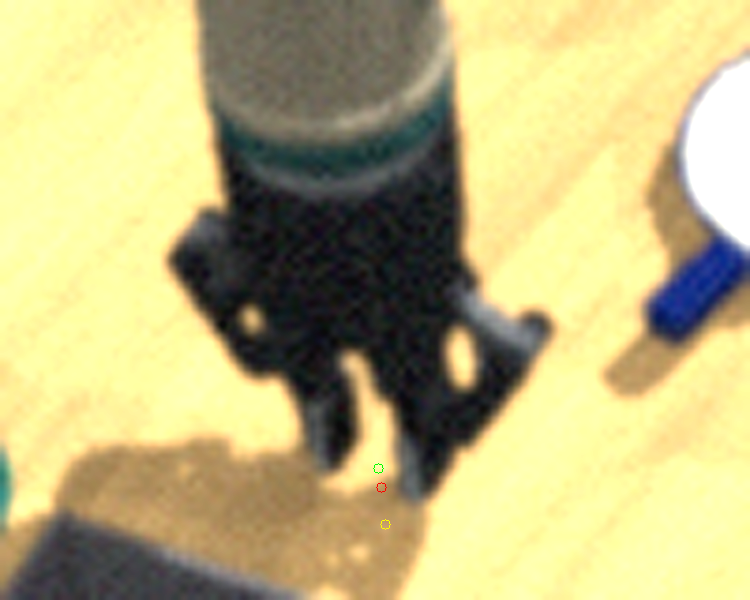

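Contact at reported z = -0.010, so the tips are 10 mm above the reported TCP instead of 22 mm below it. That is a height bias of about 30 mm, and xy agrees within a few mm. I'll apply it from here on and go back to the soap.

Emit:
play_rows --increments '[0,0,-0.6,0,0,0,0.34,0,0,-1,0,0,0,0.34,0,0,-1,0,0,0,0.34,0,0,-0.8,0,0,0,0.34,0,0,0,0,0,0,0.34]'

```text
clock: 12.9
tcp_pos: [0.4728, -0.0009, 0.1599]
eef_rot: [2.058, 2.369, 0.007]
wrist_force: [-0.3, -0.5, -0.1]
gripper_width: 0.0563
gripper_force: 0.0
```

```bash
python3 - <<'E'
from h import *
b=plan([.499,-.289,.155],8);b=plan([.499,-.289,-.002],8,base=b)
E
```

```text
shift [-5.778, -0.287, 0.095] rot [0.008, -0.0, 0.001] after rot shift [-5.778, -0.282, 0.097]
shift [0.0, 0.0, 3.14] rot [0.0, 0.0, 0.0] after rot shift [0.0, 0.0, 3.14]
```

Emit:
play_rows --increments '[-0.72,-0.035,0.01,0.008,0,0,0.34,-0.72,-0.035,0.01,0,0,0,0.34,-0.72,-0.035,0.01,0,0,0,0.34,-0.72,-0.035,0.01,0,0,0,0.34,-0.72,-0.035,0.01,0,0,0,0.34,-0.72,-0.035,0.01,0,0,0,0.34,-0.72,-0.035,0.01,0,0,0,0.34,-0.72,-0.035,0.01,0,0,0,0.34,0,0,0,0,0,0,0.34]'

```text
clock: 14.02
tcp_pos: [0.4958, -0.2915, 0.1523]
eef_rot: [-2.064, -2.363, 0.01]
wrist_force: [-0.2, 0.2, -0.5]
gripper_width: 0.0561
gripper_force: 0.0
```

Emit:
play_rows --increments '[0,0,0.7,0,0,0,0.34,0,0,0.7,0,0,0,0.34,0,0,0.6,0,0,0,0.34,0,0,0.4,0,0,0,0.34,0,0,0.3,0,0,0,0.34,0,0,0.2,0,0,0,0.34,0,0,0,0,0,0,0.34]'

```text
clock: 14.9
tcp_pos: [0.4958, -0.2879, 0.008]
eef_rot: [-2.057, -2.367, 0.007]
wrist_force: [-0.5, 0.0, 0.8]
gripper_width: 0.0564
gripper_force: 0.0
```

```bash
python3 - <<'E'
from h import *
print(state()["wrist_force"]);plan([.499,-.289,-.002],8)
gs=blobs(get_image("scene"),*GREEN,(100,200,400,390));print(gs)
E
```

```text
[-0.45365195  0.00246572  0.84953875]
shift [-0.03, 0.061, 0.199] rot [-0.009, -0.001, 0.0] after rot shift [-0.03, 0.059, 0.199]
[(array([216.8 , 297.96]), [210, 289, 16, 17, 159])]
```

Emit:
play_rows --increments '[-0.02,0.06,0,-0.009,0,0,0.34,0,0,0.1,0,0,0,0.34,0,0,0.1,0,0,0,0.34,0,0,0,0,0,0,0.34]'

```text
clock: 15.45
tcp_pos: [0.4994, -0.289, -0.0012]
eef_rot: [2.061, 2.37, 0.002]
wrist_force: [-0.7, 0.4, 4.6]
gripper_width: 0.0564
gripper_force: 2.0
```

Emit:
play_rows --increments '[0,0,0,0,0,0,0.7,0,0,0,0,0,0,0.7,0,0,0,0,0,0,0.7,0,0,0,0,0,0,0.7,0,0,0,0,0,0,0.7,0,0,0,0,0,0,0.7]' --squeeze 25

```text
clock: 16.2
tcp_pos: [0.4993, -0.289, -0.0015]
eef_rot: [2.061, 2.371, 0.001]
wrist_force: [-0.3, -1.0, 2.7]
gripper_width: 0.0384
gripper_force: 24.8
```

The ball is gripped at 38 mm width. With the tips level with its bottom they would touch the dish well, so I'll regrip 6 mm higher.

Emit:
play_rows --increments '[0,0,0,0,0,0,0.36,0,0,0,0,0,0,0.36,0,0,-0.07,0,0,0,0.36,0,0,-0.05,0,0,0,0.36,0,0,0,0,0,0,0.7,0,0,0,0,0,0,0.7,0,0,0,0,0,0,0.7,0,0,0,0,0,0,0.7,0,0,0,0,0,0,0.7]' --squeeze 25

```text
clock: 17.32
tcp_pos: [0.499, -0.2892, 0.0047]
eef_rot: [2.061, 2.37, 0.001]
wrist_force: [-1.9, 0.2, 5.1]
gripper_width: 0.0386
gripper_force: 24.7
```

Emit:
play_rows --increments '[0,0,-0.1,0,0,0,0.7,0,0,-0.5,0,0,0,0.7,0,0,-0.7,0,0,0,0.7,0,0,-0.7,0,0,0,0.7,0,0,-0.7,0,0,0,0.7,0,0,-0.4,0,0,0,0.7,0,0,0,0,0,0,0.7]'

```text
clock: 18.2
tcp_pos: [0.5001, -0.2893, 0.1607]
eef_rot: [2.058, 2.369, 0.002]
wrist_force: [-0.2, 0.2, -0.8]
gripper_width: 0.0386
gripper_force: 25.3
```

```bash
python3 - <<'E'
from h import *
s=state();print(s["joints"].round(2))
gs=blobs(get_image("scene"),*GREEN,(100,100,400,390));print(gs)
b=plan([.549,.2,.16],8);b=plan([.549,.2,.0],-8,base=b)
E
```

```text
[ 0.11  0.67  0.59  1.8  -0.49  0.82  1.08]
[(array([198.24, 261.18]), [192, 252, 16, 18, 168])]
shift [9.539, 2.347, -0.007] rot [0.002, 0.0, 0.001] after rot shift [9.54, 2.342, -0.01]
shift [0.0, 0.0, 3.2] rot [0.0, 0.0, 0.356] after rot shift [0.0, 0.0, 3.2]
```

Emit:
play_rows --increments '[0,0,0,0,0,0.18,0.7,0,0,0,0,0,0.176,0.7]'

```text
clock: 18.5
tcp_pos: [0.4984, -0.2883, 0.1579]
eef_rot: [-2.374, -2.054, 0.0]
wrist_force: [0.1, -0.4, -0.5]
gripper_width: 0.0382
gripper_force: 25.3
```

Emit:
play_rows --increments '[0.6,-0.02,0,0,0,0,0.7,0.95,-0.04,0,0,0,0,0.7,0.95,-0.04,0,0,0,0,0.7,0.95,-0.04,0,0,0,0,0.7,0.95,-0.04,0,0,0,0,0.7,0.95,-0.04,0,0,0,0,0.7,0.95,-0.04,0,0,0,0,0.7,0.95,-0.04,0,0,0,0,0.7,0.95,-0.04,0,0,0,0,0.7,0.95,-0.04,0,0,0,0,0.7]'

```text
clock: 19.75
tcp_pos: [0.5432, 0.1683, 0.158]
eef_rot: [-2.371, -2.061, 0.003]
wrist_force: [0.8, -0.7, -0.7]
gripper_width: 0.0384
gripper_force: 25.3
```

```bash
python3 - <<'E'
from h import *
s=state();print(s["tcp_pos"],s["clock"],s["joints"].round(2),s["gripper_width"])
im=get_image("scene");gs=blobs(im,*GREEN,(200,80,500,390));print(gs,proj("scene",s["tcp_pos"]+[0,0,.0203]))
bs=blobs(im,*BLUE,(310,130,385,200))
for b in bs: print("hs",onz("scene",b[0],.03))
b=plan([.549,.2,.05],-8);plan([.549,.2,.0027],-8,base=b)
E
```

```text
[0.54321777 0.16826063 0.15796659] 19.75 [-0.8   0.71  0.74  1.83 -0.62  0.86  0.1 ] 0.03836885931642745
[(array([341.7 , 126.84]), [336, 120, 13, 16, 142])] [343.4 127.7]
hs [0.56244179 0.28993665 0.03      ]
hs [0.53587592 0.10734566 0.03      ]
shift [0.452, 0.063, 2.143] rot [-0.004, -0.006, 0.012] after rot shift [0.462, 0.053, 2.141]
shift [0.0, 0.0, 0.946] rot [0.0, 0.0, 0.0] after rot shift [0.0, 0.0, 0.946]
```

Emit:
play_rows --increments '[0.23,0.03,0,-0.004,-0.006,0.012,0.7,0.22,0.03,0,0,0,0,0.7,0,0,0.5,0,0,0,0.7,0,0,0.7,0,0,0,0.7,0,0,0.6,0,0,0,0.7,0,0,0.4,0,0,0,0.7,0,0,0.3,0,0,0,0.7,0,0,0.2,0,0,0,0.7,0,0,0.1,0,0,0,0.7,0,0,0,0,0,0,0.7]'

```text
clock: 21.05
tcp_pos: [0.551, 0.1879, 0.0197]
eef_rot: [2.376, 2.046, -0.001]
wrist_force: [0.9, 0.5, 0.4]
gripper_width: 0.0381
gripper_force: 25.3
```

```bash
python3 - <<'E'
from h import *
s=state();print(s["wrist_force"],s["clock"],s["joints"].round(2),s["gripper_width"])
im=get_image("scene");gs=blobs(im,*GREEN,(200,80,500,390));print(gs,proj("scene",s["tcp_pos"]+[0,0,.0203]))
plan([.549,.2,.0027],-8)
E
```

```text
[0.85453498 0.4893732  0.40795156] 21.05 [-0.72  0.9   0.57  1.86 -0.8   0.62  0.2 ] 0.03808634993932187
[(array([346.74, 162.66]), [341, 157, 12, 13, 121])] [347.7 163.5]
shift [0.234, -0.078, 0.342] rot [0.006, 0.005, -0.012] after rot shift [0.233, -0.075, 0.344]
```

Emit:
play_rows --increments '[0.12,-0.04,0,0.006,0.005,-0.012,0.7,0.11,-0.04,0,0,0,0,0.7,0,0,0.1,0,0,0,0.7,0,0,0.1,0,0,0,0.7,0,0,0,0,0,0,0.7]'

```text
clock: 21.72
tcp_pos: [0.548, 0.1994, 0.0089]
eef_rot: [-2.371, -2.06, 0.003]
wrist_force: [-0.1, -0.1, -0.2]
gripper_width: 0.0384
gripper_force: 25.3
```

```bash
python3 - <<'E'
from h import *
s=state();print(s["wrist_force"],s["clock"],s["joints"].round(2),s["gripper_width"])
plan([.549,.2,.0027],-8)
E
```

```text
[-0.10369849 -0.14225046 -0.22782522] 21.725 [-0.73  0.92  0.55  1.86 -0.82  0.61  0.2 ] 0.03842136669532876
shift [0.014, 0.018, 0.123] rot [-0.002, 0.002, -0.001] after rot shift [0.014, 0.018, 0.124]
```

Emit:
play_rows --increments '[0.01,0.02,0.04,0,0,0,0.7,0,0,0.04,0,0,0,0.7,0,0,0,0,0,0,0.7]'

```text
clock: 22.1
tcp_pos: [0.5494, 0.2001, 0.0053]
eef_rot: [-2.371, -2.06, 0.002]
wrist_force: [-0.1, -0.3, 0.0]
gripper_width: 0.0383
gripper_force: 25.3
```

Emit:
play_rows --increments '[0,0,0.04,0,0,0,0.7,0,0,0,0,0,0,0.7]'

```text
clock: 22.35
tcp_pos: [0.5493, 0.2002, 0.0033]
eef_rot: [-2.371, -2.06, 0.002]
wrist_force: [0.1, -0.3, -0.0]
gripper_width: 0.0383
gripper_force: 25.3
```

Emit:
play_rows --increments '[0,0,0.03,0,0,0,0.7,0,0,0,0,0,0,0.7]'

```text
clock: 22.6
tcp_pos: [0.5496, 0.2002, 0.0027]
eef_rot: [-2.371, -2.06, 0.001]
wrist_force: [-1.8, 0.0, 7.1]
gripper_width: 0.0386
gripper_force: 25.8
```

Emit:
play_rows --increments '[0,0,0.03,0,0,0,0.7,0,0,0,0,0,0,0.7]'

```text
clock: 22.85
tcp_pos: [0.5497, 0.2003, 0.0024]
eef_rot: [-2.37, -2.06, -0.001]
wrist_force: [-3.6, -0.2, 16.6]
gripper_width: 0.0385
gripper_force: 26.5
```

Emit:
play_rows --increments '[0,0,0.03,0,0,0,0.7,0,0,0,0,0,0,0.7]'

```text
clock: 23.1
tcp_pos: [0.5498, 0.2004, 0.0022]
eef_rot: [-2.37, -2.059, -0.002]
wrist_force: [-7.2, -0.3, 27.6]
gripper_width: 0.0383
gripper_force: 27.3
```

Contact at 0.0027, as predicted. I'll back off the extra push and then open slowly.

Emit:
play_rows --increments '[0,0,-0.03,0,0,0,0.7,0,0,-0.03,0,0,0,0.7,0,0,-0.01,0,0,0,0.7,0,0,0,0,0,0,0.53,0,0,0,0,0,0,0.5,0,0,0,0,0,0,0.46,0,0,0,0,0,0,0.42,0,0,0,0,0,0,0.38,0,0,0,0,0,0,0.34,0,0,0,0,0,0,0.34]'

```text
clock: 24.35
tcp_pos: [0.5495, 0.2002, 0.0025]
eef_rot: [-2.371, -2.061, 0.001]
wrist_force: [-0.9, 0.1, -0.1]
gripper_width: 0.0564
gripper_force: 0.0
```

Emit:
play_rows --increments '[0,0,-0.1,0,0,0,0.34,0,0,-0.4,0,0,0,0.34,0,0,-0.7,0,0,0,0.34,0,0,-0.5,0,0,0,0.34,0,0,0,0,0,0,0.34]'

```text
clock: 24.98
tcp_pos: [0.5514, 0.2005, 0.0906]
eef_rot: [2.37, 2.06, 0.006]
wrist_force: [0.7, 1.1, -0.6]
gripper_width: 0.0565
gripper_force: 0.0
```

```bash
python3 - <<'E'
from h import *
s=state();print(s["wrist_force"],s["clock"],s["joints"].round(2),s["gripper_width"])
im=get_image("scene");gs=blobs(im,*GREEN,(300,80,500,230));print(gs)
if gs: print(onz("scene",gs[0][0],.023))
for b in blobs(im,*BLUE,(310,120,395,200)): print("hs",b[1],onz("scene",b[0],.03))
t=get_image("top")
for b in blobs(t,*BLUE,(222,180,328,240)): print("ht",b[1],onz("top",b[0],.03))
for b in blobs(t,*GREEN,(222,180,328,240)): print("gt",b[1],onz("top",b[0],.023))
cv2.imwrite("pics/c7.png",np.hstack([cv2.resize(im[110:210,290:390],(400,400)),cv2.resize(t[160:260,225:325],(400,400))]))
E
```

```text
[ 0.6902868   1.08240424 -0.61971321] 24.975 [-0.8   0.81  0.67  1.83 -0.71  0.75  0.12] 0.056549477665498796
[(array([349.14, 164.5 ]), [343, 158, 13, 14, 139])]
[0.54894637 0.20162701 0.023     ]
hs [363, 140, 11, 11, 62] [0.56213014 0.29213743 0.03      ]
hs [322, 177, 13, 13, 74] [0.5352103  0.10711411 0.03      ]
ht [296, 211, 13, 6, 61] [0.53549738 0.10833003 0.03      ]
gt [274, 207, 6, 8, 25] [0.54296928 0.19077193 0.023     ]
```

View pics/c7.png

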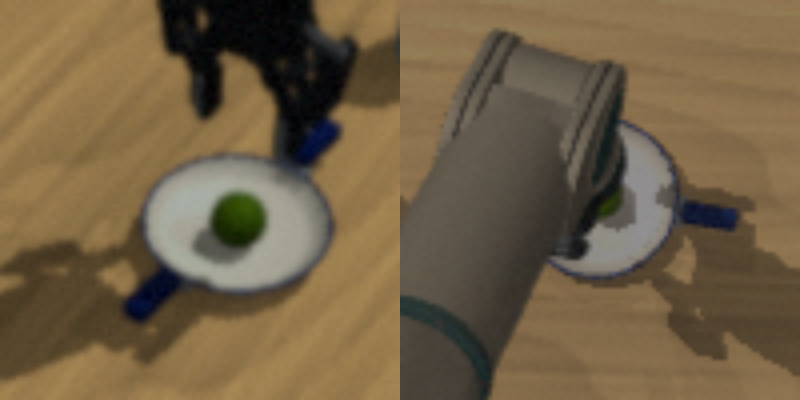

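The ball sits in the middle of the dish: ball at (0.549,0.2016), dish centre at (0.549,0.200). The right handle is clear, so I'll grip that one.

```bash
python3 - <<'E'
from h import *
b=plan([.5360,.1125,.09],-8.3);b=plan([.536,.1125,.003],-8.3,base=b)
E
```

```text
shift [-1.781, -0.022, -0.039] rot [-0.001, -0.0, 0.007] after rot shift [-1.781, -0.013, -0.039]
shift [0.0, 0.0, 1.74] rot [0.0, 0.0, 0.0] after rot shift [0.0, 0.0, 1.74]
```

Emit:
play_rows --increments '[-0.4,0,-0.01,0,0,0.007,0.4,-0.5,-0.01,-0.01,0,0,0,0.4,-0.5,-0.01,-0.01,0,0,0,0.4,-0.38,0,-0.01,0,0,0,0.4,0,0,0,0,0,0,0.4,0,0,0.4,0,0,0,0.4,0,0,0.4,0,0,0,0.4,0,0,0,0,0,0,0.4]'

```text
clock: 26.08
tcp_pos: [0.5347, 0.1132, 0.0482]
eef_rot: [-2.374, -2.054, 0.005]
wrist_force: [0.2, 0.9, 0.7]
gripper_width: 0.0514
gripper_force: 0.0
```

```bash
python3 - <<'E'
from h import *
s=state();print(s["tcp_pos"],s["joints"].round(2),s["gripper_width"])
plan([.536,.1125,.003],-8.3)
E
```

```text
[0.53468293 0.1131817  0.04820162] [-0.62  0.82  0.57  1.95 -0.77  0.61  0.33] 0.05138259692716119
shift [-0.009, 0.031, 0.904] rot [-0.005, 0.001, 0.001] after rot shift [-0.01, 0.028, 0.904]
```

Emit:
play_rows --increments '[-0.01,0.03,0.2,-0.005,0,0,0.4,0,0,0.3,0,0,0,0.4,0,0,0.2,0,0,0,0.4,0,0,0.12,0,0,0,0.4,0,0,0.08,0,0,0,0.4,0,0,0,0,0,0,0.4,0,0,0,0,0,0,0.4]'

```text
clock: 26.95
tcp_pos: [0.5375, 0.1115, 0.0048]
eef_rot: [2.375, 2.052, 0.003]
wrist_force: [-0.1, 0.5, 0.3]
gripper_width: 0.0516
gripper_force: 0.0
```

```bash
python3 - <<'E'
from h import *
s=state();print(s["wrist_force"],s["joints"].round(2),s["gripper_width"])
plan([.536,.1125,.003],-8.3)
E
```

```text
[-0.11713337  0.53503119  0.30071535] [-0.57  0.88  0.5   1.96 -0.84  0.51  0.39] 0.05157709042309075
shift [0.016, -0.033, 0.035] rot [0.005, 0.001, -0.001] after rot shift [0.016, -0.033, 0.035]
```

Emit:
play_rows --increments '[0.015,-0.033,0.03,0.005,0,0,0.5,0,0,0,0,0,0,0.6,0,0,0,0,0,0,0.66,0,0,0,0,0,0,0.7,0,0,0,0,0,0,0.73,0,0,0,0,0,0,0.76,0,0,0,0,0,0,0.78,0,0,0,0,0,0,0.8,0,0,0,0,0,0,0.83,0,0,0,0,0,0,0.88]' --squeeze 20

```text
clock: 28.2
tcp_pos: [0.5356, 0.1125, 0.003]
eef_rot: [-2.376, -2.054, 0.002]
wrist_force: [-1.5, -0.9, 0.8]
gripper_width: 0.0171
gripper_force: 19.7
```

Emit:
play_rows --increments '[0,0,0,0,0,0,1,0,0,0,0,0,0,1,0,0,0,0,0,0,1]' --squeeze 50

```text
clock: 28.58
tcp_pos: [0.5357, 0.1125, 0.0031]
eef_rot: [-2.376, -2.054, 0.002]
wrist_force: [-1.0, -0.2, 1.7]
gripper_width: 0.0168
gripper_force: 54.6
```

Emit:
play_rows --increments '[0,0,0,0,0,0,1,0,0,0,0,0,0,1,0,0,0,0,0,0,1]' --squeeze 100

```text
clock: 28.95
tcp_pos: [0.5356, 0.1125, 0.0031]
eef_rot: [-2.376, -2.054, 0.002]
wrist_force: [-2.4, -0.9, 4.7]
gripper_width: 0.0155
gripper_force: 100.8
```

```bash
python3 - <<'E'
from h import *
s=state();print(s["clock"],s["tcp_pos"],s["wrist_force"],s["joints"].round(2),s["gripper_width"])
im=get_image("scene")
for b in blobs(im,*GREEN,(300,80,500,230)): print(b,onz("scene",b[0],.023))
for b in blobs(im,*BLUE,(310,120,395,200)): print("hs",b[1],onz("scene",b[0],.03))
plan([.536,.1125,.003],-8.3)
E
```

```text
28.95 [0.53564641 0.11247698 0.00306879] [-2.3906914  -0.92899456  4.65894052] [-0.57  0.89  0.5   1.96 -0.84  0.52  0.39] 0.015511422521758083
(array([349.92, 163.29]), [344, 158, 12, 12, 105]) [0.54856278 0.20686534 0.023     ]
hs [363, 140, 11, 11, 56] [0.56205052 0.29058066 0.03      ]
hs [322, 179, 8, 10, 39] [0.53209778 0.10377455 0.03      ]
shift [0.002, 0.007, 0.001] rot [-0.001, 0.001, -0.001] after rot shift [0.002, 0.007, 0.001]
```

Emit:
play_rows --increments '[0,0,-0.02,0,0,0,1,0,0,-0.05,0,0,0,1,0,0,-0.09,0,0,0,1,0,0,-0.12,0,0,0,1,0,0,-0.12,0,0,0,1,0,0,-0.12,0,0,0,1,0,0,-0.09,0,0,0,1,0,0,-0.05,0,0,0,1,0,0,-0.02,0,0,0,1,0,0,0,0,0,0,1]'

```text
clock: 30.25
tcp_pos: [0.5357, 0.1125, 0.0369]
eef_rot: [-2.377, -2.054, 0.002]
wrist_force: [0.0, 0.4, -1.8]
gripper_width: 0.016
gripper_force: 100.3
```

```bash
cat > m.py <<'E'
from h import *
s=state();print(s["clock"],s["tcp_pos"],s["wrist_force"].round(1),s["torque"].round(2),s["joints"].round(2),s["gripper_width"])
im=get_image("scene");t=get_image("top")
g=blobs(im,*GREEN,(270,60,500,260));k=blobs(t,*GREEN,(200,130,350,280));hs=blobs(im,*BLUE,(290,80,425,240));ht=blobs(t,*BLUE,(200,130,328,280))
print("G",g,k);print("HS",hs);print("HT",ht)
for a in k:
    for b in g: print("ball",tri(a[0],b[0]))
for a in ht:
    for b in hs:
        q=tri(a[0],b[0])
        if max(q[1])<.006: print("handle",q)
E
python3 m.py; python3 -c "
from h import *
plan([.536,.1125,.093],-8.3)"
```

```text
30.25 [0.53573026 0.11247726 0.03693387] [ 0.   0.4 -1.8] [-0.16  0.02  0.05] [-0.61  0.84  0.56  1.95 -0.79  0.58  0.35] 0.015990725166792362
G [(array([350.78, 154.54]), [344, 150, 13, 12, 101])] []
HS [(array([369.44, 136.62]), [364, 132, 12, 11, 63]), (array([325.62, 174.76]), [322, 170, 8, 10, 42]), (array([394.25, 230.67]), [390, 227, 9, 8, 52])]
HT [(array([243.88, 202.63]), [238, 200, 13, 6, 60])]
handle (array([0.56229139, 0.29415151, 0.06104257]), [0.0005, 0.0005])
shift [0.001, 0.006, -1.123] rot [-0.002, 0.001, -0.001] after rot shift [0.002, 0.007, -1.123]
```

```bash
python3 -c "
from h import *
print(tri((245.59,204.05),(368.33,145.43)),tri((301.67,213.61),(327.8,182.75)),tri((423.3,227.6),(219.4,295.7)))"
```

```text
(array([0.56200295, 0.29341759, 0.02759289]), [0.0003, 0.0003]) (array([0.53512921, 0.10870324, 0.02854688]), [0.0003, 0.0003]) (array([ 0.4995857 , -0.2891061 ,  0.02766808]), [0.0001, 0.0001])
```

Emit:
play_rows --increments '[0,0,-0.02,0,0,0,1,0,0,-0.06,0,0,0,1,0,0,-0.11,0,0,0,1,0,0,-0.16,0,0,0,1,0,0,-0.2,0,0,0,1,0,0,-0.2,0,0,0,1,0,0,-0.16,0,0,0,1,0,0,-0.11,0,0,0,1,0,0,-0.06,0,0,0,1,0,0,-0.02,0,0,0,1]'

```text
clock: 31.6
tcp_pos: [0.5358, 0.1125, 0.0921]
eef_rot: [-2.377, -2.054, 0.002]
wrist_force: [0.4, -0.2, -2.6]
gripper_width: 0.016
gripper_force: 100.3
```

```bash
python3 m.py; python3 - <<'E'
from h import *
from scipy.interpolate import interp1d
s=state();p=s["tcp_pos"];Rc=R.from_rotvec(s["eef_rot"])
# turn about the dish centre by -81.7deg: rows identical in tool frame while turning
c=p+Rc.apply([.088,0,0]);c[2]=p[2];print("centre",c)
d=Rc.inv().apply(c-p);print(d)
E
```

```text
31.6 [0.53580161 0.11254535 0.09206127] [ 0.4 -0.2 -2.6] [-0.18 -0.04  0.02] [-0.66  0.76  0.65  1.93 -0.71  0.69  0.28] 0.015986755908682603
G [(array([352.48, 139.03]), [346, 134, 12, 14, 95])] [(array([267.1, 202.5]), [266, 200, 4, 6, 10])]
HS [(array([370.95, 121.74]), [366, 117, 11, 11, 65]), (array([325.46, 160.06]), [322, 155, 8, 12, 50]), (array([394.18, 230.57]), [391, 227, 8, 8, 51])]
HT [(array([241.32, 200.48]), [235, 198, 14, 6, 66])]
ball (array([0.55439596, 0.21168032, 0.11358272]), [0.0051, 0.0051])
handle (array([0.56204615, 0.29430057, 0.11468205]), [0.0009, 0.0009])
centre [0.54847677 0.19959824 0.0919191 ]
[ 8.79999651e-02 -5.91115365e-08 -5.54127392e-05]
```

Emit:
play_rows --increments '[0,-0.031,0,0,0,0.022,1,0.001,-0.061,0,0,0,0.044,1,0.002,-0.092,0,0,0,0.067,1,0.004,-0.123,0,0,0,0.089,1,0.004,-0.123,0,0,0,0.089,1,0.004,-0.123,0,0,0,0.089,1,0.004,-0.123,0,0,0,0.089,1,0.002,-0.092,0,0,0,0.067,1,0.001,-0.061,0,0,0,0.044,1,0,-0.031,0,0,0,0.022,1]'

```text
clock: 32.95
tcp_pos: [0.4962, 0.1288, 0.092]
eef_rot: [-2.804, -1.417, 0.002]
wrist_force: [1.0, -0.1, -1.5]
gripper_width: 0.0156
gripper_force: 100.3
```

```bash
python3 m.py; python3 - <<'E'
from h import *
s=state();p=s["tcp_pos"];Rc=R.from_rotvec(s["eef_rot"]);M=Rc.as_matrix()
print("centre",p+M@[.088,0,0],"yaw y",np.degrees(np.arctan2(M[1,1],M[0,1])),"z",M[:,2])
E
```

```text
32.95 [0.4961735  0.12876109 0.09198046] [ 1.  -0.1 -1.5] [-0.13  0.07  0.04] [-0.79  0.77  0.77  2.03 -0.85  0.7  -0.1 ] 0.015640536681653806
G [(array([350.85, 141.04]), [344, 135, 14, 14, 150])] [(array([267.89, 201.89]), [266, 200, 5, 5, 9])]
HS [(array([382.76, 130.22]), [375, 126, 16, 10, 85]), (array([313.26, 150.06]), [310, 147, 7, 7, 35]), (array([394.26, 230.52]), [391, 227, 8, 8, 50])]
HT [(array([247.63, 186.89]), [242, 182, 13, 11, 63])]
ball (array([0.55463244, 0.20812696, 0.11001313]), [0.0077, 0.0077])
handle (array([0.60526975, 0.27644774, 0.11682522]), [0.0005, 0.0005])
handle (array([ 0.6805951 ,  0.3466494 , -0.38245784]), [0.0013, 0.0013])
centre [0.54837625 0.1995881  0.09190357] yaw y -36.32625477357433 z [-1.09288298e-03 -4.30115599e-04 -9.99999310e-01]
```

Emit:
play_rows --increments '[0,-0.031,0,0,0,0.022,1,0.001,-0.061,0,0,0,0.044,1,0.002,-0.092,0,0,0,0.067,1,0.004,-0.123,0,0,0,0.089,1,0.004,-0.123,0,0,0,0.089,1,0.004,-0.123,0,0,0,0.089,1,0.004,-0.123,0,0,0,0.089,1,0.002,-0.092,0,0,0,0.067,1,0.001,-0.061,0,0,0,0.044,1,0,-0.031,0,0,0,0.022,1]'

```text
clock: 34.3
tcp_pos: [0.4689, 0.1615, 0.092]
eef_rot: [3.063, 0.697, -0.002]
wrist_force: [-1.2, 0.7, -2.0]
gripper_width: 0.0155
gripper_force: 100.3
```

```bash
cat >> m.py <<'E'
p=s["tcp_pos"];M=R.from_rotvec(s["eef_rot"]).as_matrix()
print("centre",p+M@[.088,0,0],"yaw y",np.degrees(np.arctan2(M[1,1],M[0,1])),"z",M[:,2])
if g: print("ball at z",onz("scene",g[0][0],p[2]+.0200))
E
python3 m.py
```

```text
34.3 [0.46894153 0.16150173 0.09203183] [-1.2  0.7 -2. ] [-0.02  0.15  0.05] [-0.94  0.81  0.9   2.07 -0.97  0.76 -0.53] 0.015456326945769082
G [(array([350.63, 141.42]), [344, 135, 14, 14, 159])] []
HS [(array([321.5 , 137.62]), [320, 135, 4, 6, 16]), (array([387.27, 142.11]), [379, 140, 17, 6, 83]), (array([394.28, 230.64]), [391, 227, 8, 8, 50])]
HT [(array([259.28, 177.74]), [255, 171, 9, 14, 61])]
handle (array([0.63510204, 0.24136173, 0.11607555]), [0.0006, 0.0006])
centre [0.54827297 0.19958733 0.09193578] yaw y -64.35518287757289 z [-1.03528966e-03 -3.65441760e-04 -9.99999397e-01]
ball at z [0.55008507 0.19909579 0.11203183]
```

Emit:
play_rows --increments '[0,-0.031,0,0,0,0.022,1,0.001,-0.061,0,0,0,0.044,1,0.002,-0.092,0,0,0,0.067,1,0.002,-0.092,0,0,0,0.067,1,0.002,-0.092,0,0,0,0.067,1,0.001,-0.061,0,0,0,0.044,1,0,-0.031,0,0,0,0.022,1]'

```text
clock: 35.28
tcp_pos: [0.4618, 0.1833, 0.092]
eef_rot: [3.128, 0.292, -0.002]
wrist_force: [-0.8, -0.6, -2.0]
gripper_width: 0.0157
gripper_force: 100.3
```

```bash
python3 m.py
```

```text
35.275 [0.46175882 0.18325106 0.09201018] [-0.8 -0.6 -2. ] [-0.04  0.18  0.02] [-1.01  0.84  0.96  2.07 -1.01  0.8  -0.8 ] 0.015725310438416202
G [(array([350.44, 141.35]), [344, 135, 14, 14, 158])] [(array([272.67, 204.26]), [267, 199, 12, 12, 100])]
HS [(array([323.15, 132.9 ]), [322, 130, 4, 7, 20]), (array([385.96, 148.84]), [378, 145, 17, 8, 85]), (array([394.31, 230.55]), [391, 227, 8, 8, 51])]
HT [(array([267.03, 175.48]), [264, 169, 7, 14, 61])]
ball (array([0.55229328, 0.19614589, 0.11587875]), [0.0012, 0.0012])
handle (array([0.64286541, 0.21742655, 0.11562177]), [0.0007, 0.0007])
handle (array([ 0.70513459,  0.25411314, -0.24867721]), [0.003, 0.003])
centre [0.54824042 0.19952753 0.09191913] yaw y -79.3411849448784 z [-9.66547547e-04 -4.58597510e-04 -9.99999428e-01]
ball at z [0.54952071 0.19910048 0.11201018]
```

Emit:
play_rows --increments '[0,-0.031,0,0,0,0.022,1,0.001,-0.061,0,0,0,0.044,1,0.001,-0.071,0,0,0,0.052,1,0.001,-0.071,0,0,0,0.052,1,0.001,-0.061,0,0,0,0.044,1,0,-0.031,0,0,0,0.022,1,0,0,0,0,0,0,1,0,0,0,0,0,0,1]'

```text
clock: 36.38
tcp_pos: [0.4602, 0.1991, 0.0921]
eef_rot: [3.141, 0.002, -0.001]
wrist_force: [-0.1, -0.0, -2.1]
gripper_width: 0.0157
gripper_force: 100.3
```

```bash
python3 m.py; python3 -c "
from h import *
im=get_image('scene');t=get_image('top')
cv2.imwrite('pics/c8.png',np.hstack([cv2.resize(im[90:190,290:410],(400,333)),cv2.resize(t[140:240,215:335],(400,333))]))"
```

```text
36.375 [0.46022868 0.19911834 0.09206307] [-0.1 -0.  -2.1] [-0.03  0.16  0.01] [-1.06  0.86  0.99  2.06 -1.03  0.83 -1.  ] 0.01573770105469924
G [(array([350.35, 141.58]), [344, 135, 14, 15, 159])] [(array([272.63, 205.04]), [267, 199, 12, 13, 116])]
HS [(array([325.18, 129.64]), [323, 127, 5, 7, 22]), (array([383.65, 153.17]), [375, 149, 18, 10, 84]), (array([394.22, 230.54]), [390, 227, 9, 8, 50])]
HT [(array([272.83, 174.67]), [271, 169, 5, 13, 60])]
ball (array([0.55081737, 0.19685531, 0.11365825]), [0.0004, 0.0004])
handle (array([0.64535269, 0.19908853, 0.11697995]), [0.0011, 0.0011])
handle (array([ 0.70691251,  0.23109547, -0.21928698]), [0.0008, 0.0008])
centre [0.54822857 0.19923803 0.09198487] yaw y -89.9220433905308 z [-8.87945265e-04 -4.49976116e-04 -9.99999505e-01]
ball at z [0.54976475 0.19815632 0.11206307]
```

View pics/c8.png

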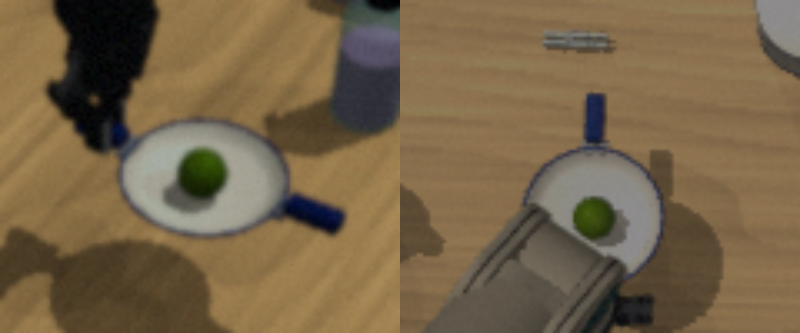

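The final picture shows the ball centred in the level dish, with the free handle at top-crop (595,115) pointing along +x. Everything is still.

```bash
python3 -c "
from cell import *
s=state();print(abs(s['qd']).max());print(job_done())"
```

```text
0.002211772669797801
the job is handed in; nothing more can be done
None
```

The job is handed in: the arm is holding the dish still and level about 9 cm above the board, with the soap ball in the middle and the free handle pointing straight out over the front edge.

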